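Reference plate onto the balance with the lifter

TASK

Pull the lifter out of its sprung holster and lay it down on the blue mat, then take it again by the blue handle, slide its blade under the brass reference plate and set the plate squarely on the middle of the balance's slotted pan, going in under the front bar of the draught shield. Finish with the lifter drawn out and lying on the blue mat. The gripper must never touch the brass plate itself, do not tip or drop it, and leave the steel plate and the other things on the table where they are.

Things in the scene. Friction and masses are not known exactly. Their poses are not given: they have to be found in the camera images.
- lifter: Spatula-like plate lifter, 192 mm long, 0.2 kg, flat underside, used level. Origin on the underside at mid-length; x to the blade tip, z up. Steel blade x = 17 to 97 mm, 40 mm wide, z = 0 to 3. Metal neck x = -25 to 17, 10 wide, z = 0 to 24. Blue handle x = -95 to -25, 18 wide, z = 0 to 24, waisted to 12 wide at x = -62 to -42. Centre of mass near x = -48. Starts level in the holster.
- lifter_neck (a point): Middle of the bare metal neck, at lifter x = -4 mm, z = 12 mm; the part that can be gripped while the lifter is in its holster.
- lifter_handle (a point): Middle of the flat rear part of the blue handle (x = -95 to -62 mm), at lifter x = -79 mm, z = 12 mm: the place to grip when using the lifter.
- lifter_load (a point): Point on the blade's top face, lifter x = 60 mm, z = 3 mm, where the centre of a carried plate belongs (it then clears the neck).
- holster: Fixed grey holster, 71 x 75 mm, 57 mm high: a tunnel, closed at its end and on top, for the lifter's handle. Origin on the table under the mouth; x points out of the mouth. Tunnel 21 mm wide, 66 deep, floor 25 mm and roof 51 mm above the table. The lifter starts level in it, blade along x, its origin 30 mm in front of the mouth.
- holster_mouth (a point): Centre of the tunnel's mouth, on its floor. A sprung roller in the wall grips the waist of the handle: pull straight out along the holster's x, about 6 to 10 N over the first 10 mm, then a drag of about 5 N up to some 45 mm; the handle is clear of the tunnel after 66 mm.
- mat: Fixed blue mat lying on the table, 160 mm (x) x 260 mm (y), 3 mm thick. Origin: centre of its underside. The lifter fits along its y.
- plate_ref: Brass reference plate, 66 mm (x) x 90 mm (y) x 5.5 mm, about 0.26 kg, with a dark dot in the middle of its top. Loose, lying on its stand. Origin: centre of its underside. Not to be touched by the gripper.
- stand_ref: Fixed stand that carries the brass plate: black base 90 x 110 x 10 mm, two white ribs along x, 76 long, 10 wide, tops 45 mm above the table. Slot between the ribs 58 mm wide (y = -29 to 29), 35 deep, open at both ends. Origin: centre of underside; -x is its front: the blade goes in along +x under the plate. The plate may lie some mm and degrees out of line with it.
- plate_spare: Steel plate of the same size as the brass one, on its own stand. Leave it alone.
- stand_spare: Fixed stand like the other, carrying the steel plate. Origin: centre of its underside.
- balance: Fixed white balance, 240 x 180 mm, body 55 mm high. Origin on the table under the pan's centre; front is -x, with a keypad 34 mm high at x = -150 to -80 mm. Pan: steel plate, top 65 mm above the table, with two steel ribs along x, 80 long, 10 wide, tops 95 mm above the table; slot between them 58 mm wide (y = -29 to 29), open to the front.
- pan (a point): Centre of the pan at the height of the rib tops (95 mm above the table), x and y along those of the balance. The brass plate's origin belongs here, its x along the pan's x (either way round).
- shield_bar (a point): Middle of the underside of the draught shield's front bar, 158 mm above the table; bar 10 mm thick, 14 mm high, along y, at balance x = -60 mm, on posts at y = -83 and 83 (10 thick). Glass sides (inner faces y = -81, 81) and back (x = 75), open on top. Plate and blade go in along the balance's +x under this bar; the gripper stays in front of it.
- weight_1kg: Steel knob weight, 52 mm diameter, 80 mm high, bystander. Origin: centre of underside.
- weight_500g: Steel knob weight, 42 mm diameter, 66 mm high, bystander. Origin: centre of underside.
- weight_200g: Steel knob weight, 32 mm diameter, 50 mm high, bystander. Origin: centre of underside.
- bottle: Clear bottle, 60 mm diameter, 150 mm high, bystander. Origin: centre of underside.
- brush: Dusting brush lying on the table, bystander.
Mind the look-alikes: they are no part of the job. What is shaped like the lifter but black or turquoise is not meant.

How it is judged:
By the outcome, as a careful person would: the job done as asked, in the order asked, and still so for the second after the job is handed in, with the robot touching nothing.
It also fails if it takes over 72 s, if anything falls off the work surface, if the arm or the gripper's body presses on something with over 40 N, if the wrist force passes 120 N, or if a joint passes its speed limit or range.

ROBOT

A 7-joint arm with a two-finger parallel gripper is mounted at the origin on the work surface. World frame = base frame: x ahead of the robot, y to its left, z up, the work surface at z = 0. Lengths are in m, angles in degrees, forces in N, time in s.
With the tool pointing down it reaches from about 0.4 to 0.85 m from the base axis. Payload 4.5 kg.
Tool frame: the origin (TCP) lies between the finger pads; the fingertips stand 11 mm ahead of it and the grasp point (between the pads) lies 8 mm behind it; z points along the fingers, y is the line along which they close (so a half turn about z gives the same grasp; the last joint's range is limited). The gripper opens to 85 mm and grips with 20 to 120 N. Pads are 22 mm wide; open, the fingers measure 114 mm over their backs; the gripper's body (76 mm by 85 mm) begins 54 mm behind the grasp point. The pads swing forward as they close: fully open they stand 13 mm farther back than shut.
Start: joints at [-68.136, 39.483, -11.15, 89.685, 9.013, 51.709, -12.324], TCP at [0.213, 0.588, 0.242] pointing down, gripper open.
Joint ranges: [-172.22, 172.22], [-26.19, 119.32], [-84.43, 86.54], [7.71, 146.69], [-57.33, 237.33], [2.42, 119.75], [-152.13, 152.13]. Speed limits (degrees/s): [147.25, 147.25, 180, 180, 180, 180, 180].

INTERFACE

Orientations are given as [roll, pitch, yaw] about the fixed x, y, z axes, in that order (R = Rz(yaw) Ry(pitch) Rx(roll)).
In Python, from bench import * gives the robot as it stands.
- The arm moves only by the tool move_arm, never from a script. Its argument "plan" is a list that holds one entry, the list of rows, each a list of 7 numbers: the opening, from 0 (shut) to 1 (fully open), then the shift along the tool's x, y, z as a fraction of full scale, then the turn, a rotation vector about the tool's x, y, z as a fraction of full scale. A call has 1 to 8 rows; each row shifts and turns the commanded pose from where the row before left it, along the tool's axes as they then stand; what a row does not reach is not made up. Full scale, the value 1, is 0.3 m for a shift and pi/2 rad for a turn. A row lasts 1/10 s, in which the tool goes at most 50 mm and 8.59 degrees, less where a joint would pass 70% of its speed; a pose out of reach is approached as far as the arm can. A call with a number of a shift or a turn outside -1 to 1 is refused whole. A call with a gripper value outside its range is refused whole. The fingers move at their own pace and stop on an object; the grip force is fixed at half the most. Time passes only in rows, so rows that do not move let the fingers close. It gives the time, the measured TCP pose, the force, the opening and the grip force at its end, in the units of the state.
- observe(): the state, without advancing time (a new reading comes with each control period).
- capture(name): name is "scene" or "top"; returns the picture (420x560x3 uint8, red, green, blue); there is no depth.
- camera_model(name): a dict with "fx", "fy", "cx", "cy" (pixels), "k1" (the pictures are not rectified: a ray, as slopes to the right and down, at radius r is drawn at 1 + k1 r^2 times it, then the intrinsics apply), "R" (3x3) and "t" (3): a world point X has camera coordinates R X + t. Camera axes: x right, y down, z forward; pixel columns grow to the right and rows downward; lengths in m; the calibration is good to about 2 mm. A picture is of the moment at which its call begins. camera_model takes no time and is no camera call.
- sign_off(): hands the job in; it is judged then, once.
The state is a dict: "t": time; "joint_positions": joint angles; "dq": joint speeds; "tau": joint torques, N m; "position": TCP position; "eef_rot": TCP orientation; "ft_force": force on the tool from outside, world axes, zero at the start; "ft_torque": the same for the moment, N m; "gripper_width": finger opening in m; "grip_force": force on a finger pad.
Only numpy, scipy, OpenCV 4.12 (cv2) and the standard library are available. Lean on these libraries where they do the work, as an engineer would, in place of code of your own. Each camera call takes 0.05 s, during which the arm holds its last target. There are 200 camera calls.

## Working session

There is one attempt and no reset: what is moved stays moved. The work goes in short steps, Python scripts to look and compute and a tool call to move; the robot and the scene stay as the last step left them, time stands still between calls to the robot, and variables do not carry over. Pictures are saved under pics/ and viewed, at most 10 in all, crops included, and the job is handed in when it is done.

Besides the shell and the picture viewer there is one more tool, called after "Emit:" by a JSON object that holds its "name" and its "arguments", one argument or row to a line. move_arm: Moves the arm, as the interface text tells. Its arguments: {"type":"object","properties":{"plan":{"type":"array","items":{"type":"array","items":{"type":"array","items":{"type":"number"}}}}},"required":["plan"]}

```bash
mkdir -p pics; ls
python3 - <<'E'
from bench import *
import cv2
for n in("scene","top"):
    im=capture(n); cv2.imwrite(f"pics/{n}0.png",im[:,:,::-1]); m=camera_model(n); print(n,m)
print(observe())
E
```

```text
pics
scene {'fx': 387.3347213373409, 'fy': 387.3347213373409, 'cx': 275.97689824708294, 'cy': 212.0579353940082, 'k1': 0.02911681668977005, 'R': array([[ 0.28566615,  0.95826865, -0.01077216],
       [ 0.63323259, -0.19718398, -0.74842165],
       [-0.7193131 ,  0.20697745, -0.66313573]]), 't': array([-0.22115298, -0.22398769,  1.77045372])}
top {'fx': 426.14271172475367, 'fy': 426.14271172475367, 'cx': 285.5426971153758, 'cy': 214.19727022333583, 'k1': -0.024447528636955002, 'R': array([[-0.01627662, -0.99982711, -0.0089899 ],
       [-0.99188025,  0.01728014, -0.12599589],
       [ 0.12612945,  0.00686611, -0.99199003]]), 't': array([0.09319893, 0.51704242, 1.7838035 ])}
{'t': 0.1, 'joint_positions': array([-68.13586411,  39.53025947, -11.14550453,  89.73959743,
         9.01251429,  51.71131654, -12.32499343]), 'dq': array([-0.05612536, -0.11286845,  0.05664431, -0.21759553,  0.00603606,
        0.00300571,  0.02118035]), 'tau': array([-3.68380497e-03, -5.40592754e+01, -1.27144810e+00, -1.58984220e+01,
        9.34299489e-03,  4.43427867e-03,  6.61770414e-06]), 'position': array([0.2128604 , 0.5870142 , 0.24154071]), 'eef_rot': array([-1.79900951e+02,  7.05750525e-03,  1.60076431e+02]), 'ft_force': array([-0.196368  ,  0.38256033,  0.04312062]), 'ft_torque': array([-0.02120403,  0.00362279, -0.00937503]), 'grip_force': 0.0, 'gripper_width': 0.08525898567646216}
```

View pics/scene0.png

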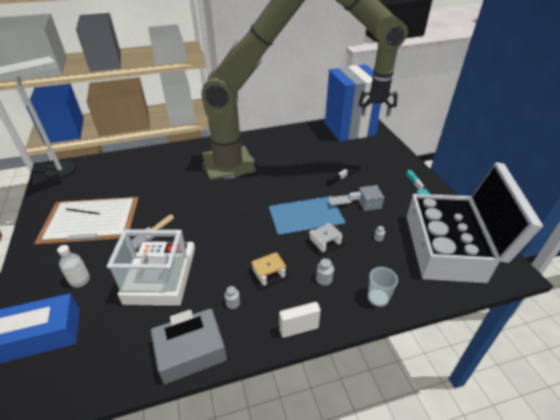

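View pics/top0.png

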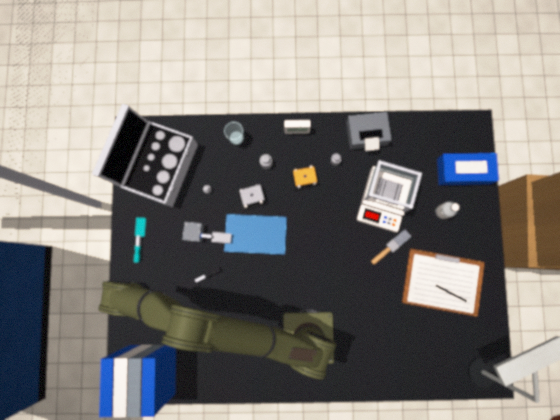

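The top view shows the mat at (255,234), the grey holster at (193,231) with the lifter's blade towards (231,238), the brass plate at (305,177), the steel plate at (252,196) and the balance at (390,193). There are three lifter-like things: the one in the holster at (210,235), a turquoise one at (139,240), and a black and white thing at (207,277). Only the holstered one is meant. I'll confirm this in an enlarged crop.

Run:
```python
import cv2
im=cv2.imread("pics/top0.png")
cv2.imwrite("pics/c1.png",cv2.resize(im[145:290,175:325],None,fx=4,fy=4,interpolation=cv2.INTER_CUBIC))
cv2.imwrite("pics/c2.png",cv2.resize(im[150:240,350:430],None,fx=6.5,fy=6.5,interpolation=cv2.INTER_CUBIC))
```

```text
(no output)
```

View pics/c1.png

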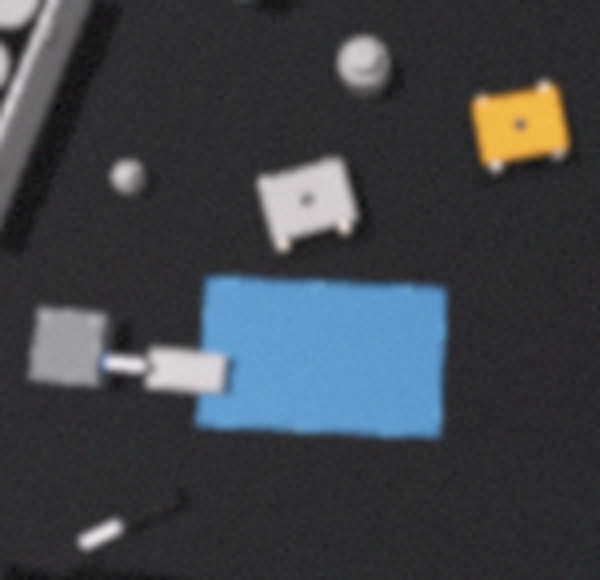

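View pics/c2.png

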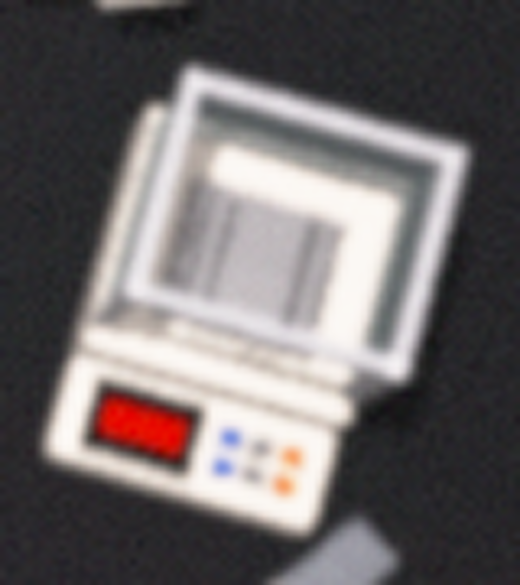

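The crop confirms it. The lifter meant is the one in the holster, at crop (105–225, 350–395): silver blade and neck, with a blue handle edge at the mouth. The turquoise one lies outside the crop, and the black one is at crop (80–190, 495–550). The brass plate is at crop (520,125) with its ribs along image vertical. The balance's keypad faces the robot.

```bash
cat > h.py <<'E'
import numpy as np, cv2
from bench import *
def ray(n,uv):
    m=camera_model(n); d=(np.asarray(uv,float)-[m['cx'],m['cy']])/[m['fx'],m['fy']]
    s=d.copy()
    for _ in range(9): s=d/(1+m['k1']*(s@s))
    R=np.array(m['R']); return -R.T@m['t'], R.T@np.r_[s,1]
def onz(n,uv,z):
    o,d=ray(n,uv); return o+d*(z-o[2])/d[2]
def tri(a,b):   # a: top uv, b: scene uv
    (o1,d1),(o2,d2)=ray('top',a),ray('scene',b)
    s=np.linalg.lstsq(np.c_[d1,-d2],o2-o1,rcond=None)[0]
    p,q=o1+s[0]*d1,o2+s[1]*d2; return (p+q)/2,np.linalg.norm(p-q)
def proj(n,X):
    m=camera_model(n); c=np.array(m['R'])@X+m['t']; s=c[:2]/c[2]
    return s*(1+m['k1']*(s@s))*[m['fx'],m['fy']]+[m['cx'],m['cy']]
def big(n,k=4): # upscaled rgb, hsv
    im=cv2.resize(capture(n),None,fx=k,fy=k,interpolation=cv2.INTER_CUBIC)
    return im,cv2.cvtColor(im,cv2.COLOR_RGB2HSV)
def blob(mask,box=None,k=4):
    """largest contour inside box (u0,v0,u1,v1) -> minAreaRect corners in original pixels"""
    m=np.zeros_like(mask)
    if box is None: m=mask
    else:
        a=np.array(box)*k; m[a[1]:a[3],a[0]:a[2]]=mask[a[1]:a[3],a[0]:a[2]]
    c=max(cv2.findContours(m,0,1)[0],key=cv2.contourArea)
    return (cv2.boxPoints(cv2.minAreaRect(c))+.5)/k-.5, (c[:,0]+.5)/k-.5
def rect(n,cor,z):
    P=np.array([onz(n,c,z)[:2] for c in cor]); e=P[1]-P[0]; f=P[2]-P[1]
    return dict(c=P.mean(0).round(4),e=(np.linalg.norm(e).round(4),np.degrees(np.arctan2(e[1],e[0])).round(1)),
                f=(np.linalg.norm(f).round(4),np.degrees(np.arctan2(f[1],f[0])).round(1)))
E
python3 - <<'E'
from h import *
for n,bx in (('top',dict(pl=(285,160,325,195),mat=(215,205,295,262),hol=(178,218,202,245),blade=(208,225,236,248))),('scene',dict(pl=(245,245,295,290),mat=(262,190,350,235)))):
    im,h=big(n); H,S,V=[h[...,i] for i in range(3)]
    br=((H>10)&(H<28)&(S>130)&(V>100)).astype('u1'); bl=((H>95)&(H<115)&(S>100)&(V>90)).astype('u1')
    print(n,'plate',rect(n,blob(br,bx['pl'])[0],.0505)); print('mat',rect(n,blob(bl,bx['mat'])[0],.003))
    if n=='top':
        lt=((S<70)&(V>90)).astype('u1'); print('hol',rect(n,blob(lt,bx['hol'])[0],.057))
        lt=((S<60)&(V>150)).astype('u1'); c,k=blob(lt,bx['blade']); print('blade',rect(n,c,.028))
        sp=((S<60)&(V>130)).astype('u1'); print('spare',rect(n,blob(sp,(236,180,268,212))[0],.0505))
    # dark dot
    g=im.min(2).astype(int); 
for nm,uv,z in (('base',(308,335),0),('neck',(205.5,235.5),.049),('bal front L',(350+45/6.5,150+460/6.5),.034),('front R',(350+315/6.5,150+535/6.5),.034)): print(nm,onz('top',uv,z))
E
```

```text
top plate {'c': array([6.804e-01, 5.000e-04]), 'e': (np.float64(0.0994), np.float64(-79.8)), 'f': (np.float64(0.0767), np.float64(-170.6))}
mat {'c': array([0.4398, 0.2178]), 'e': (np.float64(0.1709), np.float64(-2.6)), 'f': (np.float64(0.2716), np.float64(-93.7))}
hol {'c': array([0.4508, 0.4792]), 'e': (np.float64(0.0825), np.float64(-1.7)), 'f': (np.float64(0.0836), np.float64(-93.5))}
blade {'c': array([0.4248, 0.368 ]), 'e': (np.float64(0.0459), np.float64(-1.3)), 'f': (np.float64(0.1007), np.float64(-92.6))}
spare {'c': array([0.599 , 0.2274]), 'e': (np.float64(0.0936), np.float64(-75.3)), 'f': (np.float64(0.0831), np.float64(-165.3))}Traceback (most recent call last):
  File "<stdin>", line 5, in <module>
  File "h.py", line 26, in blob
    c=max(cv2.findContours(m,0,1)[0],key=cv2.contourArea)
ValueError: max() iterable argument is empty
```

Run:
```python
from h import *
n='top'; im,h=big(n); H,S,V=[h[...,i] for i in range(3)]
lt=((S<70)&(V>120)).astype('u1')
k=4
# per-column mid of the lifter silhouette
for u in range(200,236,2):
    col=lt[225*k:248*k,int((u+.5)*k)]; r=np.where(col)[0]
    if len(r):
        lo,hi=(r[0]+.5)/k+225-.5,(r[-1]+.5)/k+225-.5; z=.049 if u<211 else .028
        a,b=onz(n,(u,lo),z),onz(n,(u,hi),z); print(u,round(hi-lo,2),((a+b)/2)[:2].round(4),round(np.linalg.norm(a-b),4), V[int(((lo+hi)/2+.5)*k),int((u+.5)*k)])
v=int(238.5*k); print('tip row V',V[v,225*k:238*k:2])
n='scene'; im,h=big(n); print('scene hsv plate/mat/blade',[h[v*4,u*4] for u,v in((262,265),(305,215),(340,200),(372,198))])
```

```text
200 11.5 [0.4541 0.4462] 0.0487 113
202 4.25 [0.4343 0.4376] 0.0179 226
204 4.25 [0.4332 0.4292] 0.0179 234
206 4.25 [0.432  0.4207] 0.0179 229
208 4.25 [0.4308 0.4122] 0.0179 228
210 4.0 [0.4301 0.4038] 0.0169 201
212 9.5 [0.4274 0.3991] 0.0405 144
214 10.5 [0.4283 0.3906] 0.0448 205
216 10.5 [0.4282 0.3821] 0.0448 219
218 10.25 [0.4275 0.3735] 0.0437 221
220 10.5 [0.4257 0.365 ] 0.0448 218
222 10.5 [0.4245 0.3565] 0.0447 219
224 11.25 [0.4239 0.3479] 0.0479 219
226 10.25 [0.4227 0.3394] 0.0437 220
228 10.0 [0.422  0.3309] 0.0426 217
230 8.75 [0.4224 0.3224] 0.0373 180
tip row V [220 221 221 220 219 219 219 217 215 205 195 178 162 148 142 150 168 188
 197 204 207 209 209 209 210 210]
scene hsv plate/mat/blade [array([ 20, 114, 210], dtype=uint8), array([103, 119, 176], dtype=uint8), array([110,   4, 182], dtype=uint8), array([103,  17, 137], dtype=uint8)]
```

```bash
cat >> h.py <<'E'
from scipy.spatial.transform import Rotation as Ro
def rows(p1,yaw1,n,g,roll=180.,pitch=0.,p0=None,r0=None):
    """rows from measured (or given) pose to target, straight, n rows"""
    s=observe(); p0=np.array(s['position'] if p0 is None else p0); A=Ro.from_euler('xyz',s['eef_rot'] if r0 is None else r0,degrees=True)
    B=Ro.from_euler('xyz',[roll,pitch,yaw1],degrees=True); w=(A.inv()*B).as_rotvec()/n; d=(np.array(p1)-p0)/n
    print('yaw0',s['eef_rot'].round(2),'d',(d*n).round(4),'deg/row',np.degrees(w).round(2))
    for i in range(n):
        C=A*Ro.from_rotvec(w*i); print([g]+list((C.inv().apply(d)/.3).round(4))+list((w/(np.pi/2)).round(4)),end=',\n')
E
python3 - <<'E'
from h import *
n='scene'; im,h=big(n); H,S,V=[h[...,i] for i in range(3)]
br=((H>10)&(H<28)&(S>70)&(V>100)).astype('u1'); bl=((H>95)&(H<115)&(S>60)&(V>90)).astype('u1')
print('plate',rect(n,blob(br,(245,245,295,282))[0],.0505)); print('mat',rect(n,blob(bl,(262,190,350,238))[0],.003))
lt=((S<45)&(V>125)).astype('u1'); c,_=blob(lt,(322,190,353,212)); print('blade',c.round(1),rect(n,c,.028))
o=np.array([.4322,.420]);d=np.array([np.cos(np.radians(-96.3)),np.sin(np.radians(-96.3))]);q=np.array([-d[1],d[0]])
for x in(21,101):
  for y in(-20,20): print(x,y,proj(n,np.r_[o+d*x/1e3+q*y/1e3,.028]).round(1))
cv2.imwrite('pics/s1.png',cv2.resize(capture(n)[180:225,320:390,::-1],None,fx=8,fy=8,interpolation=cv2.INTER_CUBIC))
rows([.432,.42,.20],83.7,10,.6)
E
```

```text
plate {'c': array([0.6779, 0.0038]), 'e': (np.float64(0.1094), np.float64(100.0)), 'f': (np.float64(0.0816), np.float64(-1.5))}
mat {'c': array([0.4364, 0.2264]), 'e': (np.float64(0.3072), np.float64(87.0)), 'f': (np.float64(0.1844), np.float64(-17.8))}
blade [[328.1 196.8]
 [352.3 191.9]
 [354.2 201. ]
 [330.  205.9]] {'c': array([0.4208, 0.3738]), 'e': (np.float64(0.1042), np.float64(89.9)), 'f': (np.float64(0.0571), np.float64(-17.8))}
21 -20 [346.5 195.8]
21 20 [349.8 202.2]
101 -20 [327.  198.3]
101 20 [329.9 204.8]
yaw0 [-179.99   -0.    160.08] d [ 0.219  -0.1675 -0.0422] deg/row [-0.    0.    7.64]
[0.6, np.float64(-0.0877), np.float64(-0.0276), np.float64(0.0141), np.float64(-0.0), np.float64(0.0), np.float64(0.0849)],
[0.6, np.float64(-0.0906), np.float64(-0.0157), np.float64(0.0141), np.float64(-0.0), np.float64(0.0), np.float64(0.0849)],
[0.6, np.float64(-0.0919), np.float64(-0.0035), np.float64(0.0141), np.float64(-0.0), np.float64(0.0), np.float64(0.0849)],
[0.6, np.float64(-0.0915), np.float64(0.0087), np.float64(0.0141), np.float64(-0.0), np.float64(0.0), np.float64(0.0849)],
[0.6, np.float64(-0.0895), np.float64(0.0208), np.float64(0.0141), np.float64(-0.0), np.float64(0.0), np.float64(0.0849)],
[0.6, np.float64(-0.086), np.float64(0.0325), np.float64(0.0141), np.float64(-0.0), np.float64(0.0), np.float64(0.0849)],
[0.6, np.float64(-0.0809), np.float64(0.0436), np.float64(0.0141), np.float64(-0.0), np.float64(0.0), np.float64(0.0849)],
[0.6, np.float64(-0.0744), np.float64(0.054), np.float64(0.0141), np.float64(-0.0), np.float64(0.0), np.float64(0.0849)],
[0.6, np.float64(-0.0666), np.float64(0.0634), np.float64(0.0141), np.float64(-0.0), np.float64(0.0), np.float64(0.0849)],
[0.6, np.float64(-0.0575), np.float64(0.0717), np.float64(0.0141), np.float64(-0.0), np.float64(0.0), np.float64(0.0849)],
```

View pics/s1.png

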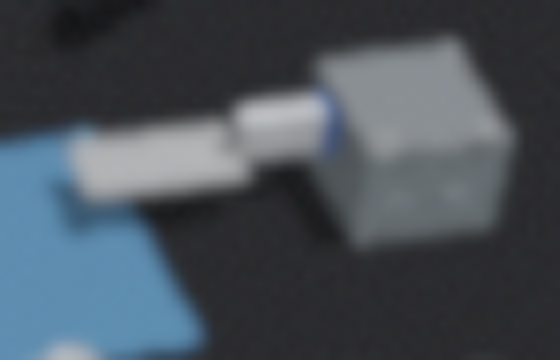

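The scene crop shows the blade's corners at about (328.5,198.5), (330.5,205.5) and (351,203), within a pixel of the projection from the top view. The blue handle edge shows at the mouth at (361,195). I'm moving above the neck.

Emit:
{"name": "move_arm", "arguments": {
  "plan": [
    [[0.6,-0.088,-0.028,0.014,0,0,0.085],[0.6,-0.091,-0.016,0.014,0,0,0.085],[0.6,-0.092,-0.003,0.014,0,0,0.085],[0.6,-0.091,0.009,0.014,0,0,0.085],[0.6,-0.089,0.021,0.014,0,0,0.085],[0.6,-0.086,0.032,0.014,0,0,0.085],[0.6,-0.081,0.044,0.014,0,0,0.085],[0.6,-0.074,0.054,0.014,0,0,0.085]]
  ]
}}

```text
t: 1.2
position: [0.389, 0.4531, 0.2087]
eef_rot: [180.0, -0.0, 98.6]
ft_force: [-0.3, 0.5, -0.4]
gripper_width: 0.0513
grip_force: 0.0
```

Run:
```python
from h import *
rows([.4322,.422,.10],83.7,4,.6)
```

```text
yaw0 [ 1.7999e+02 -2.0000e-02  9.8570e+01] d [ 0.0432 -0.0311 -0.1087] deg/row [ 0.   -0.01  3.72]
[0.6, np.float64(-0.031), np.float64(0.0317), np.float64(0.0906), np.float64(0.0), np.float64(-0.0001), np.float64(0.0413)],
[0.6, np.float64(-0.0289), np.float64(0.0336), np.float64(0.0906), np.float64(0.0), np.float64(-0.0001), np.float64(0.0413)],
[0.6, np.float64(-0.0266), np.float64(0.0354), np.float64(0.0906), np.float64(0.0), np.float64(-0.0001), np.float64(0.0413)],
[0.6, np.float64(-0.0243), np.float64(0.0371), np.float64(0.0906), np.float64(0.0), np.float64(-0.0001), np.float64(0.0413)],
```

Emit:
{"name": "move_arm", "arguments": {
  "plan": [
    [[0.6,-0.031,0.032,0.09,0,0,0.041],[0.6,-0.029,0.034,0.09,0,0,0.041],[0.6,-0.027,0.035,0.09,0,0,0.041],[0.5,-0.024,0.037,0.09,0,0,0.041],[0.5,0,0,0,0,0,0]]
  ]
}}

```text
t: 1.7
position: [0.4317, 0.4194, 0.0976]
eef_rot: [-179.9, 0.4, 83.9]
ft_force: [-0.4, -0.6, 0.5]
gripper_width: 0.0428
grip_force: 0.0
```

Run:
```python
from h import *
print(observe()['position'],observe()['eef_rot'])
a=capture('top'); b=capture('scene')
im=np.hstack([cv2.resize(a[205:265,180:245],(520,480),interpolation=cv2.INTER_CUBIC)])
cv2.imwrite('pics/a2.png',im[:,:,::-1]); 
p=observe()['position']
for dz in(-.011,.008): print(proj('top',p-[0,0,-dz]),proj('scene',p-[0,0,-dz]))
rows([.4322,.422,.038],83.7,4,.5)
```

```text
[0.43168812 0.4193707  0.0976209 ] [-179.8569339     0.35692849   83.93283876]
[203.49714916 234.90066142] [355.8656477  185.59314475]
[202.56449522 234.53737462] [356.49908412 181.62737241]
yaw0 [-179.96    0.     84.19] d [ 0.0009 -0.0011 -0.0629] deg/row [-0.01  0.    0.12]
[0.5, np.float64(-0.0008), np.float64(0.0008), np.float64(0.0524), np.float64(-0.0001), np.float64(0.0), np.float64(0.0014)],
[0.5, np.float64(-0.0008), np.float64(0.0008), np.float64(0.0524), np.float64(-0.0001), np.float64(0.0), np.float64(0.0014)],
[0.5, np.float64(-0.0008), np.float64(0.0008), np.float64(0.0524), np.float64(-0.0001), np.float64(0.0), np.float64(0.0014)],
[0.5, np.float64(-0.0008), np.float64(0.0008), np.float64(0.0524), np.float64(-0.0001), np.float64(0.0), np.float64(0.0014)],
```

Emit:
{"name": "move_arm", "arguments": {
  "plan": [
    [[0.5,-0.001,0.001,0.052,0,0,0.001],[0.5,-0.001,0.001,0.052,0,0,0.001],[0.5,-0.001,0.001,0.052,0,0,0.001],[0.5,-0.001,0.001,0.052,0,0,0.001],[0.3,0,0,0,0,0,0],[0.2,0,0,0,0,0,0]]
  ]
}}

```text
t: 2.4
position: [0.4325, 0.4212, 0.0377]
eef_rot: [-180.0, 0.0, 83.8]
ft_force: [0.3, 0.6, 0.2]
gripper_width: 0.0171
grip_force: 0.0
```

Emit:
{"name": "move_arm", "arguments": {
  "plan": [
    [[0.1,0,0,0,0,0,0],[0.05,0,0,0,0,0,0],[0,0,0,0,0,0,0],[0,0,0,0,0,0,0]]
  ]
}}

```text
t: 2.8
position: [0.4326, 0.4215, 0.0386]
eef_rot: [-180.0, -0.0, 83.8]
ft_force: [-1.8, 0.1, -1.2]
gripper_width: 0.0086
grip_force: 59.8
```

Emit:
{"name": "move_arm", "arguments": {
  "plan": [
    [[0,-0.015,0,0,0,0,0],[0,-0.02,0,0,0,0,0],[0,-0.02,0,0,0,0,0],[0,-0.03,0,0,0,0,0],[0,-0.03,0,0,0,0,0],[0,-0.03,0,0,0,0,0],[0,-0.03,0,0,0,0,0],[0,-0.03,0,0,0,0,0]]
  ]
}}

```text
t: 3.6
position: [0.4268, 0.3588, 0.0384]
eef_rot: [179.9, 0.0, 83.7]
ft_force: [-1.7, 2.1, -1.4]
gripper_width: 0.0088
grip_force: 59.9
```

Emit:
{"name": "move_arm", "arguments": {
  "plan": [
    [[0,-0.06,0,0,0,0,0],[0,-0.08,0,-0.01,0,0,0],[0,-0.09,0,-0.01,0,0,0],[0,-0.09,0,0,0,0,0],[0,-0.07,0,0,0,0,0],[0,-0.04,0,0,0,0,0]]
  ]
}}

```text
t: 4.2
position: [0.4127, 0.2277, 0.0444]
eef_rot: [179.9, 0.2, 83.5]
ft_force: [0.4, -0.3, -2.1]
gripper_width: 0.0085
grip_force: 59.7
```

Run:
```python
from h import *
s=observe();print(s['position'],s['ft_force'])
rows([.438,.222,.0175],86,4,0)
n='top'; im,h=big(n); H,S,V=[h[...,i] for i in range(3)]
bl=((H>108)&(H<125)&(S>120)&(V>50)).astype('u1')
p=s['position'].copy(); 
for k in(100,60,0,-75): print(k,proj(n,p+np.array([-.11*k,-.994*k,0])/1e3))
cv2.imwrite('pics/a3.png',np.hstack([cv2.resize(a,(400,400),interpolation=cv2.INTER_CUBIC) for a in (capture('top')[200:270,210:280],capture('scene')[170:240,270:340])])[:,:,::-1])
```

```text
[0.41267057 0.22766981 0.04442788] [ 0.40841293 -0.33829399 -2.13758738]
yaw0 [179.95   0.19  83.45] d [ 0.0253 -0.0057 -0.0269] deg/row [ 0.01  0.05 -0.64]
[0, np.float64(-0.0022), np.float64(0.0215), np.float64(0.0225), np.float64(0.0001), np.float64(0.0005), np.float64(-0.0071)],
[0, np.float64(-0.0025), np.float64(0.0215), np.float64(0.0225), np.float64(0.0001), np.float64(0.0005), np.float64(-0.0071)],
[0, np.float64(-0.0027), np.float64(0.0214), np.float64(0.0225), np.float64(0.0001), np.float64(0.0005), np.float64(-0.0071)],
[0, np.float64(-0.003), np.float64(0.0214), np.float64(0.0224), np.float64(0.0001), np.float64(0.0005), np.float64(-0.0071)],
100 [275.55541978 241.61250245]
60 [266.09182907 240.72471012]
0 [251.9154604  239.39351409]
-75 [234.2301861  237.73064889]
```

View pics/a3.png

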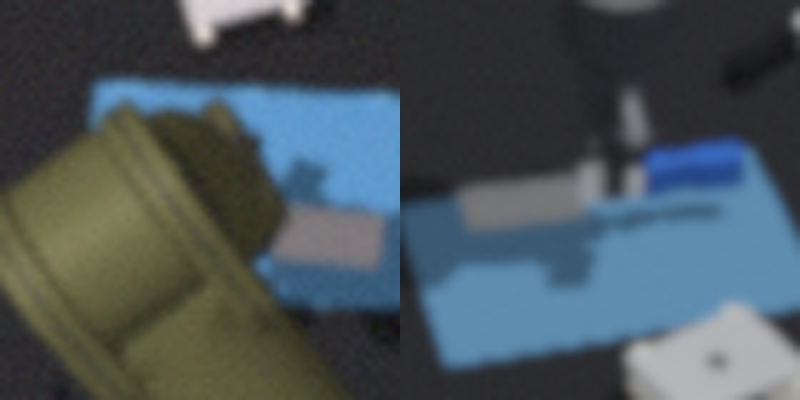

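The lifter is out and level above the mat, with the blade at top (268,241) and the blue handle at scene (331,199). I'm lowering it.

Emit:
{"name": "move_arm", "arguments": {
  "plan": [
    [[0,-0.002,0.022,0.022,0,0,-0.007],[0,-0.002,0.022,0.022,0,0,-0.007],[0,-0.003,0.022,0.022,0,0,-0.007],[0,-0.003,0.02,0.02,0,0,-0.007],[0,0,0,0.004,0,0,0],[0,0,0,0,0,0,0]]
  ]
}}

```text
t: 4.95
position: [0.4375, 0.2266, 0.017]
eef_rot: [-180.0, 0.0, 86.3]
ft_force: [-0.1, 0.2, -1.3]
gripper_width: 0.0087
grip_force: 59.8
```

Emit:
{"name": "move_arm", "arguments": {
  "plan": [
    [[0,0,0,0.004,0,0,0],[0,0,0,0,0,0,0],[0.1,0,0,0,0,0,0],[0.35,0,0,0,0,0,0],[0.4,0,0,0,0,0,0],[0.4,0,0,-0.05,0,0,0],[0.4,0.05,0,-0.12,0,0,0],[0.4,0.05,0,-0.1,0,0,0]]
  ]
}}

```text
t: 5.75
position: [0.4391, 0.2565, 0.098]
eef_rot: [-179.9, 0.0, 86.2]
ft_force: [0.3, 0.3, -0.9]
gripper_width: 0.0344
grip_force: 0.0
```

Run:
```python
from h import *
n='scene'; im,h=big(n); H,S,V=[h[...,i] for i in range(3)]
hb=((H>108)&(H<128)&(S>130)&(V>60)).astype('u1')
c,k=blob(hb,(300,180,345,215)); print('handle',c.round(1),k.min(0),k.max(0))
th=np.radians(-93.7); d=np.array([np.cos(th),np.sin(th)]); q=np.array([-d[1],d[0]]); o=np.array([.4375,.2266])+d*.004
for x in(-95,-25):
  for z in(3,27):
    for y in(-9,9): print(x,y,z,proj(n,np.r_[o+d*x/1e3+q*y/1e3,z/1e3]).round(1))
gr=((S<60)&(V>100)).astype('u1'); c,k=blob(gr,(270,190,318,222)); print('blade',c.round(1),k.min(0),k.max(0))
for x in(17,97):
    for y in(-20,20): print(x,y,proj(n,np.r_[o+d*x/1e3+q*y/1e3,.006]).round(1))
hd=o-d*.079; print('handle pt',hd); rows(np.r_[hd,.05],86.3,3,.45)
```

```text
handle [[313.9 206.7]
 [329.6 204.5]
 [330.3 210. ]
 [314.6 212.2]] [314.375 204.875] [329.875 212.125]
-95 -9 3 [328.9 208.5]
-95 9 3 [330.3 211.5]
-95 -9 27 [329.3 203.9]
-95 9 27 [330.9 206.8]
-25 -9 3 [311.7 211.3]
-25 9 3 [313.1 214.3]
-25 -9 27 [312.  206.6]
-25 9 27 [313.4 209.6]
blade [[281.2 213.2]
 [312.8 205.6]
 [314.9 214.6]
 [283.3 222.2]] [281.625 206.375] [313.375 219.875]
17 -20 [300.6 210.6]
17 20 [303.4 217.3]
97 -20 [280.6 213.8]
97 20 [283.1 220.6]
handle pt [0.44233992 0.30144367]
yaw0 [179.65  -0.43  86.42] d [ 0.0009  0.0397 -0.0522] deg/row [ 0.12 -0.14  0.04]
[0.45, np.float64(0.0436), np.float64(-0.0021), np.float64(0.0583), np.float64(0.0013), np.float64(-0.0016), np.float64(0.0005)],
[0.45, np.float64(0.0438), np.float64(-0.002), np.float64(0.0582), np.float64(0.0013), np.float64(-0.0016), np.float64(0.0005)],
[0.45, np.float64(0.0439), np.float64(-0.002), np.float64(0.0581), np.float64(0.0013), np.float64(-0.0016), np.float64(0.0005)],
```

Emit:
{"name": "move_arm", "arguments": {
  "plan": [
    [[0.45,0.044,-0.002,0.058,0,0,0],[0.45,0.044,-0.002,0.058,0,0,0],[0.45,0.044,-0.002,0.058,0,0,0],[0.45,0,0,0.05,0,0,0],[0.45,0,0,0.048,0,0,0],[0.4,0,0,0.01,0,0,0],[0.3,0,0,0,0,0,0],[0.2,0,0,0,0,0,0]]
  ]
}}

```text
t: 6.6
position: [0.4413, 0.2958, 0.0143]
eef_rot: [179.9, -0.1, 86.2]
ft_force: [-0.9, 1.2, 19.2]
gripper_width: 0.0178
grip_force: 28.8
```

Emit:
{"name": "move_arm", "arguments": {
  "plan": [
    [[0.15,0,0,0,0,0,0],[0.1,0,0,0,0,0,0],[0,0,0,0,0,0,0],[0,0,0,0,0,0,0]]
  ]
}}

```text
t: 7.0
position: [0.4413, 0.2958, 0.0144]
eef_rot: [179.9, -0.1, 86.2]
ft_force: [-1.8, 0.4, 19.9]
gripper_width: 0.0169
grip_force: 63.5
```

Run:
```python
from h import *
for i in range(3):
    s=observe(); print(s['t'],s['position'],s['eef_rot'],s['ft_force']); 
    if i==1: capture('top')
n='scene'; im,h=big(n); H,S,V=[h[...,i] for i in range(3)]
hb=((H>108)&(H<128)&(S>130)&(V>60)).astype('u1')
c,k=blob(hb,(300,180,345,215)); print('handle',k.min(0),k.max(0))
gr=((S<60)&(V>100)).astype('u1'); c,k=blob(gr,(270,190,318,222)); print('blade',c.round(1),k.min(0),k.max(0))
s=observe(); print(proj('scene',s['position']+[0,0,.01]))
```

```text
7.0 [0.44132115 0.29576975 0.01439499] [ 1.79862128e+02 -8.29828140e-02  8.62061018e+01] [-1.79954561  0.44194028 19.8785391 ]
7.0 [0.44132115 0.29576975 0.01439499] [ 1.79862128e+02 -8.29828140e-02  8.62061018e+01] [-1.79954561  0.44194028 19.8785391 ]
7.05 [0.44130266 0.29579566 0.01440056] [ 1.79861928e+02 -8.49131990e-02  8.62031824e+01] [-0.24996337 -0.71498435 20.71226853]
handle [314.125 204.875] [322.625 212.875]
blade [[281.2 213.1]
 [312.6 205.3]
 [314.8 214.1]
 [283.4 221.9]] [281.625 206.375] [313.375 220.125]
[324.63397884 206.59871799]
```

Run:
```python
from h import *
uv={}
for n,(u,v) in (('top',(305,177)),('scene',(268,265))):
    im,h=big(n); g=cv2.GaussianBlur(im[...,0].astype(np.float32),(0,0),3)
    w=g[(v-6)*4:(v+7)*4,(u-7)*4:(u+8)*4]; i=np.unravel_index(w.argmin(),w.shape)
    # centroid of darkness around the min
    y,x=np.mgrid[:w.shape[0],:w.shape[1]]; m=(np.hypot(y-i[0],x-i[1])<9); b=np.median(w); ww=np.clip(b-12-w,0,None)*m
    uv[n]=np.array([(ww*x).sum()/ww.sum()/4+u-7,(ww*y).sum()/ww.sum()/4+v-6])-.375
    print(n,uv[n],w.min(),b,onz(n,uv[n],.0505))
print(tri(uv['top'],uv['scene']))
A=capture('top')[160:215,357:421]; B=capture('scene')[224:304,112:202]
cv2.imwrite('pics/bal.png',np.hstack([cv2.resize(A,(400,344),interpolation=cv2.INTER_CUBIC),cv2.resize(B,(400,356),interpolation=cv2.INTER_CUBIC)[:344]])[:,:,::-1])
```

```text
top [310.84210796 182.81614575] 115.21659 240.02557 [ 0.64922487 -0.02562876  0.0505    ]
scene [274.54062413 270.78812766] 105.63397 206.82898 [0.7117426  0.01442786 0.0505    ]
(array([ 0.66617966, -0.00159307,  0.0029739 ]), np.float64(0.05527377068838859))
```

View pics/bal.png

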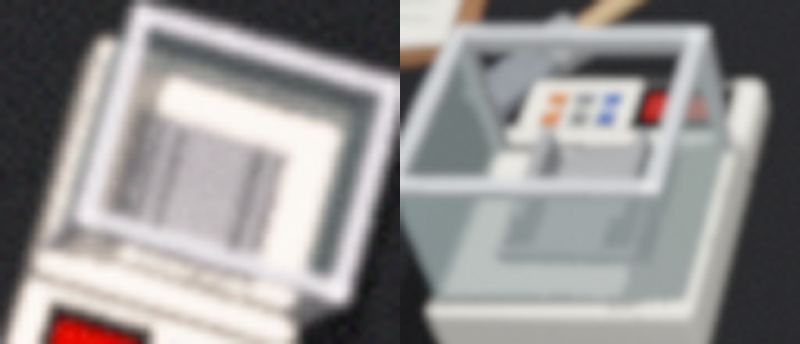

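```bash
cat > bal.py <<'E'
from h import *
T=lambda x,y:(np.array([x,y])+.5)/6.25+[357,160]-.5
Sc=lambda x,y:(np.array([x,y])+.5)/4.444+[112,224]-.5
C=lambda x,y:(np.array([x,y])+.5)/6.5+[350,150]-.5
f={'FL':((90,218),(308,35)),'FR':((345,303),(63,32)),'BL':((143,12),(265,187)),'BR':((395,88),(5,183))}
P={}
for k,(a,b) in f.items():
    p,e=tri(T(*a),Sc(*b)); P[k]=onz('top',T(*a),.165); print(k,p.round(4),round(e,4),'top@.172',onz('top',T(*a),.172).round(4),'scene@.172',onz('scene',Sc(*b),.172).round(4))
for k,a in (('KL',(45,460)),('KR',(315,535))): print(k,onz('top',C(*a),.034).round(4))
E
python3 bal.py
python3 - <<'E'
from h import *
uv={}
for n,(u,v) in (('top',(305,176)),('scene',(268,264))):
    im,h=big(n,8); g=cv2.GaussianBlur(im[...,0].astype(np.float32),(0,0),4)
    r=3 if n=='top' else 3
    w=g[(v-r)*8:(v+r+1)*8,(u-r)*8:(u+r+1)*8]; i=np.unravel_index(w.argmin(),w.shape)
    uv[n]=np.array([i[1],i[0]])/8+[u-r,v-r]-.4375; print(n,uv[n],w.min(),np.median(w),onz(n,uv[n],.0505))
print(tri(uv['top'],uv['scene']))
E
```

```text
FL [ 0.5741 -0.2495  0.1724] 0.012 top@.172 [ 0.5737 -0.2557  0.172 ] scene@.172 [ 0.5754 -0.2436  0.172 ]
FR [ 0.517  -0.4105  0.169 ] 0.0089 top@.172 [ 0.5166 -0.4142  0.172 ] scene@.172 [ 0.522  -0.4051  0.172 ]
BL [ 0.7064 -0.2894  0.1739] 0.0105 top@.172 [ 0.7066 -0.2952  0.172 ] scene@.172 [ 0.7061 -0.2844  0.172 ]
BR [ 0.6536 -0.4468  0.1738] 0.0121 top@.172 [ 0.6543 -0.4537  0.172 ] scene@.172 [ 0.6538 -0.441   0.172 ]
KL [ 0.4868 -0.2167  0.034 ]
KR [ 0.4346 -0.3908  0.034 ]
top [304.5625 175.6875] 168.43413 235.45038 [6.80685938e-01 4.33849295e-04 5.05000000e-02]
scene [268.0625 263.6875] 144.72531 198.15804 [0.67732923 0.00278886 0.0505    ]
(array([0.68009702, 0.0013112 , 0.05399356]), np.float64(0.001516330739699101))
```

```bash
cat > prof.py <<'E'
from h import *
c=np.array([.604,-.348]); 
def samp(g,n,X):
    uv=np.array([proj(n,x) for x in X],np.float32); return cv2.remap(g,uv[:,0],uv[:,1],cv2.INTER_CUBIC)
if __name__=='__main__':
    for n in('top','scene'):
        g=capture(n).astype(np.float32).mean(2)
        for yw in((-15,-17,-19) if n=='top' else (-17,)):
            a=np.radians(yw); ex=np.array([np.cos(a),np.sin(a)]); ey=np.array([-ex[1],ex[0]])
            ys=np.arange(-66,67,3)
            pr=np.mean([samp(g,n,[np.r_[c+ex*x/1e3+ey*y/1e3,.095] for y in ys]) for x in range(-25,31,5)],0)
            print(n,yw,[f'{y}:{int(v)}' for y,v in zip(ys,pr)], 'sharp',np.abs(np.diff(pr)).sum().round())
        xs=np.arange(-100,100,4); a=np.radians(-17)
        pr=np.mean([samp(g,n,[np.r_[c+ex*x/1e3+ey*y/1e3,.065] for x in xs]) for y in range(-20,21,5)],0); print('x@65',[f'{x}:{int(v)}' for x,v in zip(xs,pr)])
    # body outline in top: front edge (z=.034) and left edge (z=.055)
    n='top'; im,h=big(n); V=h[...,2]; m=((V>120)).astype('u1')
    _,k=blob(m,(352,150,425,235))
    def line(A,B,z,t=.012):
        P=np.array([onz(n,p,z)[:2] for p in k]); A,B=np.array(A),np.array(B); e=(B-A)/np.linalg.norm(B-A); s=(P-A)@e; dd=(P-A)@[-e[1],e[0]]
        Q=P[(abs(dd)<t)&(s>.02)&(s<np.linalg.norm(B-A)-.02)]; l=cv2.fitLine(Q.astype(np.float32),cv2.DIST_HUBER,0,.0005,1e-4).ravel(); l*=np.sign(l[:2]@e)
        print(len(Q),'dir',np.degrees(np.arctan2(l[1],l[0])).round(2),'pt',l[2:].round(4))
    line([.4346,-.3908],[.4868,-.2167],.034)
    line([.487,-.217],[.56,-.239],.034)
    line([.43,-.391],[.50,-.412],.034)
E
python3 prof.py
```

```text
top -15 ['-66:247', '-63:247', '-60:247', '-57:247', '-54:246', '-51:238', '-48:221', '-45:193', '-42:173', '-39:171', '-36:173', '-33:167', '-30:155', '-27:150', '-24:160', '-21:175', '-18:185', '-15:188', '-12:188', '-9:189', '-6:189', '-3:189', '0:189', '3:190', '6:190', '9:190', '12:190', '15:188', '18:183', '21:172', '24:161', '27:162', '30:171', '33:174', '36:167', '39:155', '42:148', '45:142', '48:134', '51:128', '54:131', '57:145', '60:165', '63:188', '66:212'] sharp 0.0
top -17 ['-66:247', '-63:247', '-60:247', '-57:247', '-54:246', '-51:239', '-48:222', '-45:194', '-42:173', '-39:171', '-36:173', '-33:168', '-30:155', '-27:149', '-24:160', '-21:175', '-18:185', '-15:188', '-12:189', '-9:189', '-6:189', '-3:189', '0:189', '3:190', '6:190', '9:190', '12:190', '15:188', '18:183', '21:172', '24:160', '27:161', '30:170', '33:175', '36:167', '39:155', '42:148', '45:142', '48:133', '51:126', '54:130', '57:144', '60:164', '63:187', '66:212'] sharp 0.0
top -19 ['-66:247', '-63:247', '-60:247', '-57:247', '-54:246', '-51:239', '-48:223', '-45:194', '-42:174', '-39:171', '-36:174', '-
[... 2011 characters left out ...]
ecationWarning: Conversion of an array with ndim > 0 to a scalar is deprecated, and will error in future. Ensure you extract a single element from your array before performing this operation. (Deprecated NumPy 1.25.)
  print(n,yw,[f'{y}:{int(v)}' for y,v in zip(ys,pr)], 'sharp',np.abs(np.diff(pr)).sum().round())
prof.py:14: DeprecationWarning: Conversion of an array with ndim > 0 to a scalar is deprecated, and will error in future. Ensure you extract a single element from your array before performing this operation. (Deprecated NumPy 1.25.)
  pr=np.mean([samp(g,n,[np.r_[c+ex*x/1e3+ey*y/1e3,.065] for x in xs]) for y in range(-20,21,5)],0); print('x@65',[f'{x}:{int(v)}' for x,v in zip(xs,pr)])
```

Emit:
{"name": "move_arm", "arguments": {
  "plan": [
    [[0,0,0,-0.03,0,0,0],[0,0,0,-0.08,0,0,0],[0,0,0,-0.12,0,0,0],[0,0,0,-0.12,0,0,0],[0,0,0,-0.06,0,0,0],[0,0,0,0,0,0,0],[0,0,0,0,0,0,0]]
  ]
}}

```text
t: 8.25
position: [0.4398, 0.2954, 0.1349]
eef_rot: [-180.0, 0.1, 86.2]
ft_force: [-0.2, -0.3, -2.0]
gripper_width: 0.017
grip_force: 58.8
```

Run:
```python
from h import *
s=observe(); print(s['position'],s['joint_positions'],s['ft_force'],s['gripper_width'])
rows([.455,-.037,.125],-170.2,14,0)
```

```text
[0.43976642 0.29537248 0.13485771] [-41.0209641   41.96835662   3.54499592 112.05882774  -5.35618082
  26.19287161 -37.3393624 ] [-0.21126399 -0.32670841 -2.01247864] 0.01695156037803494
yaw0 [-1.7996e+02  5.0000e-02  8.6230e+01] d [ 0.0152 -0.3324 -0.0099] deg/row [-0.01 -0.   -7.4 ]
[0, np.float64(-0.0787), np.float64(0.0088), np.float64(0.0024), np.float64(-0.0001), np.float64(-0.0), np.float64(-0.0822)],
[0, np.float64(-0.0792), np.float64(-0.0014), np.float64(0.0024), np.float64(-0.0001), np.float64(-0.0), np.float64(-0.0822)],
[0, np.float64(-0.0784), np.float64(-0.0116), np.float64(0.0024), np.float64(-0.0001), np.float64(-0.0), np.float64(-0.0822)],
[0, np.float64(-0.0762), np.float64(-0.0216), np.float64(0.0024), np.float64(-0.0001), np.float64(-0.0), np.float64(-0.0822)],
[0, np.float64(-0.0728), np.float64(-0.0312), np.float64(0.0024), np.float64(-0.0001), np.float64(-0.0), np.float64(-0.0822)],
[0, np.float64(-0.0682), np.float64(-0.0403), np.float64(0.0024), np.float64(-0.0001), np.float64(-0.0), np.float64(-0.0822)],
[0, np.float64(-0.0624), np.float64(-0.0488), np.floa
[... 262 characters left out ...]
24), np.float64(-0.0001), np.float64(-0.0), np.float64(-0.0822)],
[0, np.float64(-0.0394), np.float64(-0.0687), np.float64(0.0024), np.float64(-0.0001), np.float64(-0.0), np.float64(-0.0822)],
[0, np.float64(-0.0302), np.float64(-0.0732), np.float64(0.0024), np.float64(-0.0001), np.float64(-0.0), np.float64(-0.0822)],
[0, np.float64(-0.0205), np.float64(-0.0765), np.float64(0.0024), np.float64(-0.0001), np.float64(-0.0), np.float64(-0.0822)],
[0, np.float64(-0.0105), np.float64(-0.0785), np.float64(0.0024), np.float64(-0.0001), np.float64(-0.0), np.float64(-0.0822)],
[0, np.float64(-0.0003), np.float64(-0.0792), np.float64(0.0024), np.float64(-0.0001), np.float64(-0.0), np.float64(-0.0822)],
```

Emit:
{"name": "move_arm", "arguments": {
  "plan": [
    [[0,-0.079,0.009,0.002,0,0,-0.082],[0,-0.079,-0.001,0.002,0,0,-0.082],[0,-0.078,-0.012,0.002,0,0,-0.082],[0,-0.076,-0.022,0.002,0,0,-0.082],[0,-0.073,-0.031,0.002,0,0,-0.082],[0,-0.068,-0.04,0.002,0,0,-0.082],[0,-0.062,-0.049,0.002,0,0,-0.082],[0,-0.056,-0.056,0.002,0,0,-0.082]]
  ]
}}

```text
t: 9.05
position: [0.4473, 0.1051, 0.1289]
eef_rot: [-179.8, -0.2, 145.6]
ft_force: [-0.2, -0.7, -1.8]
gripper_width: 0.0168
grip_force: 58.7
```

Emit:
{"name": "move_arm", "arguments": {
  "plan": [
    [[0,-0.048,-0.063,0.002,0,0,-0.082],[0,-0.039,-0.069,0.002,0,0,-0.082],[0,-0.03,-0.073,0.002,0,0,-0.082],[0,-0.02,-0.076,0.002,0,0,-0.082],[0,-0.01,-0.078,0.002,0,0,-0.082],[0,0,-0.079,0.002,0,0,-0.082],[0,0,0,0,0,0,0],[0,0,0,0,0,0,0]]
  ]
}}

```text
t: 9.85
position: [0.4533, -0.0357, 0.1257]
eef_rot: [179.9, -0.2, -170.6]
ft_force: [0.7, 1.1, -2.9]
gripper_width: 0.0166
grip_force: 59.0
```

Run:
```python
from h import *
s=observe(); print(s['joint_positions'],s['ft_force'],s['gripper_width'],s['position'])
# where is the blade in the top picture?
n='top'; im,h=big(n); H,S,V=[h[...,i] for i in range(3)]
p=s['position']; a=np.radians(s['eef_rot'][2]+180); d=np.array([np.cos(a),np.sin(a)]); q=np.array([-d[1],d[0]])
for x in(17,97): print([proj(n,np.r_[p[:2]+d*(x+73.4)/1e3+q*y/1e3,p[2]-.0114+.003]).round(1) for y in(-20,20)],[proj('scene',np.r_[p[:2]+d*(x+73.4)/1e3+q*y/1e3,p[2]-.0114+.003]).round(1) for y in(-20,20)])
A=capture('top')[170:230,280:330]; B=capture('scene')[200:295,245:325]
cv2.imwrite('pics/b1.png',np.hstack([cv2.resize(A,(400,480),interpolation=cv2.INTER_CUBIC),cv2.resize(B,(400,475),interpolation=cv2.INTER_CUBIC)[:475] if 0 else cv2.resize(B,(400,480),interpolation=cv2.INTER_CUBIC)])[:,:,::-1])
```

```text
[ 14.80372953  41.27443192 -25.69672424 123.76385494  43.71377794
  24.29442496  53.21559052] [ 0.66568446  1.08870672 -2.89805125] 0.01663171707570657 [ 0.45328442 -0.03570005  0.12574056]
[array([316. , 204.4]), array([306.3, 206.2])] [array([244.3, 224.6]), array([255.3, 220.9])]
[array([312.3, 185.5]), array([302.7, 187.2])] [array([253.9, 240. ]), array([265.3, 236. ])]
```

View pics/b1.png

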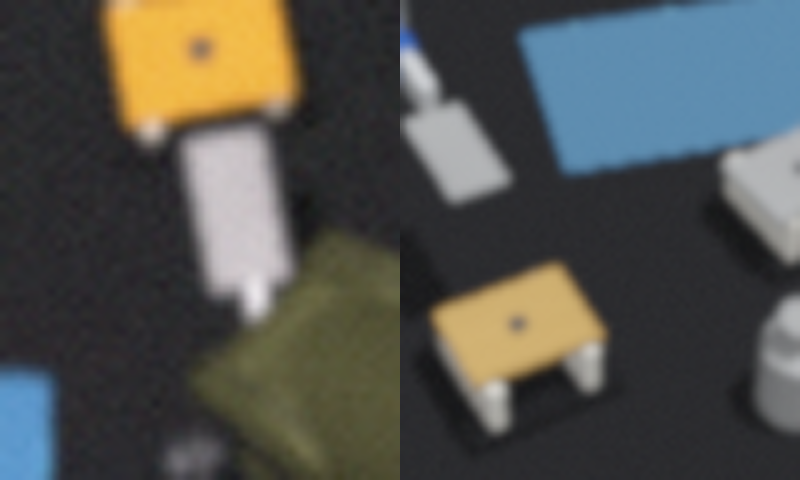

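The top crop shows the blade tip at (303–313,186), where the projection puts it, with its sides parallel to the plate's (about 10°). The scene camera is biased about 7 mm in y, so I'm relying on the top one.

Run:
```python
from h import *
a=np.radians(9.8); d=np.r_[np.cos(a),np.sin(a),0]; P=np.array([.6805,.0005,.039])
print(observe()['position'],observe()['eef_rot'])
q=P-d*.2306; rows(q,-170.2,3,0); print('----'); rows(P-d*.1334,-170.2,6,0,p0=q,r0=[180,0,-170.2])
```

```text
[ 0.45410771 -0.034137    0.12656299] [ 1.79920740e+02 -5.03737186e-02 -1.70350061e+02]
yaw0 [ 1.7992e+02 -5.0000e-02 -1.7035e+02] d [-0.0008 -0.0046 -0.0876] deg/row [ 0.03 -0.02 -0.05]
[0, np.float64(0.0017), np.float64(-0.005), np.float64(0.0973), np.float64(0.0003), np.float64(-0.0002), np.float64(-0.0006)],
[0, np.float64(0.0017), np.float64(-0.005), np.float64(0.0973), np.float64(0.0003), np.float64(-0.0002), np.float64(-0.0006)],
[0, np.float64(0.0018), np.float64(-0.0049), np.float64(0.0973), np.float64(0.0003), np.float64(-0.0002), np.float64(-0.0006)],
----
yaw0 [ 1.7992e+02 -5.0000e-02 -1.7035e+02] d [0.0958 0.0165 0.    ] deg/row [0. 0. 0.]
[0, np.float64(-0.054), np.float64(-0.0), np.float64(-0.0), np.float64(0.0), np.float64(0.0), np.float64(0.0)],
[0, np.float64(-0.054), np.float64(-0.0), np.float64(-0.0), np.float64(0.0), np.float64(0.0), np.float64(0.0)],
[0, np.float64(-0.054), np.float64(-0.0), np.float64(-0.0), np.float64(0.0), np.float64(0.0), np.float64(0.0)],
[0, np.float64(-0.054), np.float64(-0.0), np.float64(-0.0), np.float64(0.0), np.float64(0.0), np.float64(0.0)],
[0, np.float64(-0.054), np.float64(-0.0), np.float64(-0.0), np.float64(0.0), np.float64(0.0), np.float64(0.0)],
[0, np.float64(-0.054), np.float64(-0.0), np.float64(-0.0), np.float64(0.0), np.float64(0.0), np.float64(0.0)],
```

Emit:
{"name": "move_arm", "arguments": {
  "plan": [
    [[0,0.002,-0.005,0.097,0,0,0],[0,0.002,-0.005,0.097,0,0,0],[0,0.002,-0.005,0.097,0,0,-0.001],[0,0,0,0,0,0,0],[0,0,0,0,0,0,0]]
  ]
}}

```text
t: 10.5
position: [0.4533, -0.0389, 0.0399]
eef_rot: [180.0, -0.1, -170.2]
ft_force: [-0.2, 0.3, -1.1]
gripper_width: 0.0167
grip_force: 59.3
```

Emit:
{"name": "move_arm", "arguments": {
  "plan": [
    [[0,-0.03,0,0,0,0,0],[0,-0.05,0,0,0,0,0],[0,-0.06,0,0,0,0,0],[0,-0.06,0,0,0,0,0],[0,-0.06,0,0,0,0,0],[0,-0.04,0,0,0,0,0],[0,-0.022,0,0,0,0,0],[0,0,0,0,0,0,0]]
  ]
}}

```text
t: 11.3
position: [0.5498, -0.0234, 0.0412]
eef_rot: [179.9, 0.2, -170.4]
ft_force: [-0.4, -0.2, -2.3]
gripper_width: 0.0168
grip_force: 59.3
```

```bash
cat > loc.py <<'E'
from h import *
def plate(z):
    im,h=big('top'); H,S,V=[h[...,i] for i in range(3)]
    br=((H>10)&(H<28)&(S>110)&(V>90)).astype('u1'); c,k=blob(br); r=rect('top',c,z); print('plate',r,'px',c.mean(0).round(2)); return r
if __name__=='__main__':
    import sys
    s=observe(); print(s['position'],s['eef_rot'],s['ft_force'],s['gripper_width']); plate(float(sys.argv[1]))
    a=np.radians(s['eef_rot'][2]+180); d=np.array([np.cos(a),np.sin(a)]); print('load pt',s['position'][:2]+d*.1334)
E
python3 loc.py .0505
```

```text
[ 0.54982343 -0.02343227  0.04120019] [ 1.79946335e+02  1.57395899e-01 -1.70351120e+02] [-0.4150802  -0.17863266 -2.2525363 ] 0.016816641652895904
plate {'c': array([ 0.4728, -0.9444]), 'e': (np.float64(0.2647), np.float64(-90.9)), 'f': (np.float64(0.4082), np.float64(174.4))} px [528.88 220.88]
load pt [ 0.68133628 -0.00107312]
```

Emit:
{"name": "move_arm", "arguments": {
  "plan": [
    [[0,0,0,-0.02,0,0,0],[0,0,0,-0.015,0,0,0],[0,0,0,-0.01,0,0,0],[0,0,0,-0.01,0,0,0],[0,0,0,-0.015,0,0,0],[0,0,0,-0.02,0,0,0],[0,0,0,0,0,0,0],[0,0,0,0,0,0,0]]
  ]
}}

```text
t: 12.15
position: [0.5487, -0.0239, 0.0669]
eef_rot: [180.0, 0.0, -170.3]
ft_force: [0.4, -0.4, -4.8]
gripper_width: 0.017
grip_force: 59.0
```

```bash
sed -i 's/blob(br)/blob(br,(285,150,420,225))/' loc.py; python3 loc.py .0597
python3 - <<'E'
from h import *
print(observe()['ft_torque'],observe()['position'])
A=capture('scene')[215:295,235:300]
cv2.imwrite('pics/l1.png',cv2.resize(A[:,:,::-1],None,fx=7,fy=7,interpolation=cv2.INTER_CUBIC))
E
```

```text
[ 0.54865902 -0.02391685  0.0668724 ] [ 1.79998010e+02  5.42519647e-03 -1.70321085e+02] [ 0.44723718 -0.39237092 -4.75467526] 0.016998786250687868
plate {'c': array([6.819e-01, 5.000e-04]), 'e': (np.float64(0.1009), np.float64(-81.1)), 'f': (np.float64(0.0766), np.float64(-171.9))} px [304.61 174.98]
load pt [ 0.68016012 -0.00148875]
[-0.0862257   0.35073052  0.05263819] [ 0.5485335  -0.02394444  0.06669853]
```

View pics/l1.png

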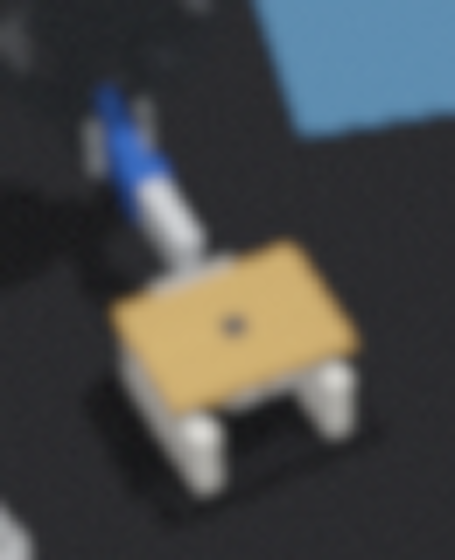

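The plate is carried: it has 2.6 N of weight on the wrist, sits flat and centred on the blade, and the dot is at scene (268,261). Next I'm lifting and backing off before turning towards the balance.

Emit:
{"name": "move_arm", "arguments": {
  "plan": [
    [[0,0,0,-0.025,0,0,0],[0,0,0,-0.045,0,0,0],[0,0.02,0,-0.055,0,0,0],[0,0.04,0,-0.045,0,0,0],[0,0.05,0,-0.03,0,0,0],[0,0.06,0,-0.01,0,0,0],[0,0.06,0,0,0,0,0],[0,0.06,0,0,0,0,0]]
  ]
}}

```text
t: 13.05
position: [0.4624, -0.0387, 0.1314]
eef_rot: [-180.0, 0.1, -170.3]
ft_force: [0.1, 0.2, -4.9]
gripper_width: 0.0171
grip_force: 59.0
```

Emit:
{"name": "move_arm", "arguments": {
  "plan": [
    [[0,0.06,0,0,0,0,0],[0,0.05,0,0,0,0,0],[0,0.03,0,0,0,0,0],[0,0.01,0,0,0,0,0],[0,0,0,0,0,0,0],[0,0,0,0,0,0,0]]
  ]
}}

```text
t: 13.65
position: [0.4198, -0.0457, 0.1301]
eef_rot: [180.0, 0.1, -170.3]
ft_force: [0.7, 0.2, -4.6]
gripper_width: 0.0168
grip_force: 59.0
```

```bash
python3 loc.py .126
python3 - <<'E'
from h import *
c=np.array([.604,-.350]); ex=np.array([.9505,-.3107])
print(observe()['joint_positions'])
rows(np.r_[c-ex*.2484,.122],161.9,18,0)
E
```

```text
[ 0.41982304 -0.04574779  0.13006101] [ 1.79987753e+02  1.18810644e-01 -1.70312181e+02] [ 0.6738056   0.19157473 -4.64959984] 0.016782509130296743
plate {'c': array([ 0.5517, -0.0215]), 'e': (np.float64(0.101), np.float64(-80.7)), 'f': (np.float64(0.0782), np.float64(-171.5))} px [311.32 202.77]
load pt [ 0.55132066 -0.02329927]
[ 15.49821105  39.4203093  -24.57142689 129.17214711  48.59071685
  20.57458088  49.04703873]
yaw0 [ 1.7998e+02  1.0000e-01 -1.7031e+02] d [-0.0518 -0.2271 -0.0079] deg/row [0.   0.01 1.54]
[0, np.float64(0.0165), np.float64(-0.0398), np.float64(0.0014), np.float64(0.0), np.float64(0.0001), np.float64(0.0172)],
[0, np.float64(0.0155), np.float64(-0.0403), np.float64(0.0014), np.float64(0.0), np.float64(0.0001), np.float64(0.0172)],
[0, np.float64(0.0144), np.float64(-0.0407), np.float64(0.0014), np.float64(0.0), np.float64(0.0001), np.float64(0.0172)],
[0, np.float64(0.0133), np.float64(-0.041), np.float64(0.0014), np.float64(0.0), np.float64(0.0001), np.float64(0.0172)],
[0, np.float64(0.0122), np.float64(-0.0414), np.float64(0.0014), np.float64(0.0), np.flo
[... 931 characters left out ...]
043), np.float64(0.0015), np.float64(0.0), np.float64(0.0001), np.float64(0.0172)],
[0, np.float64(0.0019), np.float64(-0.0431), np.float64(0.0015), np.float64(0.0), np.float64(0.0001), np.float64(0.0172)],
[0, np.float64(0.0007), np.float64(-0.0431), np.float64(0.0015), np.float64(0.0), np.float64(0.0001), np.float64(0.0172)],
[0, np.float64(-0.0005), np.float64(-0.0431), np.float64(0.0015), np.float64(0.0), np.float64(0.0001), np.float64(0.0172)],
[0, np.float64(-0.0016), np.float64(-0.0431), np.float64(0.0015), np.float64(0.0), np.float64(0.0001), np.float64(0.0172)],
[0, np.float64(-0.0028), np.float64(-0.043), np.float64(0.0015), np.float64(0.0), np.float64(0.0001), np.float64(0.0172)],
```

Emit:
{"name": "move_arm", "arguments": {
  "plan": [
    [[0,0.008,-0.02,0,0,0,0.008],[0,0.015,-0.036,0.002,0,0,0.015],[0,0.015,-0.04,0.002,0,0,0.017],[0,0.014,-0.041,0.002,0,0,0.017],[0,0.013,-0.041,0.002,0,0,0.017],[0,0.012,-0.041,0.002,0,0,0.017],[0,0.011,-0.042,0.002,0,0,0.017],[0,0.01,-0.042,0.002,0,0,0.017]]
  ]
}}

```text
t: 14.5
position: [0.3965, -0.1404, 0.1255]
eef_rot: [180.0, -0.0, 178.3]
ft_force: [1.0, 0.1, -4.0]
gripper_width: 0.0166
grip_force: 59.0
```

Emit:
{"name": "move_arm", "arguments": {
  "plan": [
    [[0,0.009,-0.042,0.002,0,0,0.017],[0,0.008,-0.042,0.002,0,0,0.017],[0,0.006,-0.043,0.002,0,0,0.017],[0,0.005,-0.043,0.002,0,0,0.017],[0,0.004,-0.043,0.002,0,0,0.017],[0,0.003,-0.043,0.002,0,0,0.017],[0,0.002,-0.043,0.002,0,0,0.017],[0,0,-0.043,0.002,0,0,0.017]]
  ]
}}

```text
t: 15.3
position: [0.3729, -0.241, 0.1207]
eef_rot: [180.0, -0.0, 166.1]
ft_force: [-0.2, -0.4, -4.2]
gripper_width: 0.0165
grip_force: 59.0
```

Emit:
{"name": "move_arm", "arguments": {
  "plan": [
    [[0,0,-0.042,0.001,0,0,0.017],[0,-0.001,-0.036,0,0,0,0.017],[0,-0.001,-0.02,0,0,0,0.014],[0,0,-0.008,0,0,0,0.008],[0,0,0,0,0,0,0],[0,0,0,0,0,0,0]]
  ]
}}

```text
t: 15.9
position: [0.3659, -0.2702, 0.1205]
eef_rot: [180.0, 0.0, 161.2]
ft_force: [0.3, -0.0, -4.8]
gripper_width: 0.0166
grip_force: 59.0
```

```bash
sed -i 's/(285,150,420,225)/(285,150,440,260)/' loc.py; python3 loc.py .118
python3 - <<'E'
from h import *
c=np.array([.604,-.350]); ex=np.array([.9505,-.3107]); ey=np.array([.3107,.9505]); s=observe(); l=s['position'][:2]-c; print('bal frame tcp',l@ex,l@ey,s['joint_positions'].round(1))
uv=None; im,h=big('top',8); g=cv2.GaussianBlur(im[...,0].astype(np.float32),(0,0),4)
a=np.radians(s['eef_rot'][2]+180); L=s['position']+np.r_[np.cos(a),np.sin(a),0]*.1334; L[2]+=-.0029
u=proj('top',L); print('predicted dot px',u); i0,j0=int(u[1]*8),int(u[0]*8); w=g[i0-24:i0+28,j0-24:j0+28]; i=np.unravel_index(w.argmin(),w.shape); d=np.array([j0-24+i[1],i0-24+i[0]])/8-.4375; print('dot',d,w.min(),np.median(w),onz('top',d,L[2]),'load',L)
E
```

```text
[ 0.36593219 -0.27017345  0.12050555] [1.79961255e+02 9.44054411e-03 1.61225149e+02] [ 0.2601594  -0.02538496 -4.84804975] 0.016578786519837588
plate {'c': array([ 0.4918, -0.3112]), 'e': (np.float64(0.0641), np.float64(-18.9)), 'f': (np.float64(0.1028), np.float64(-108.1))} px [382.99 216.42]
load pt [ 0.49223406 -0.31310826]
bal frame tcp -0.2511157527908093 0.001961921406720472 [ 44.9  41.5 -22.8 124.2  42.7  22.2  58.1]
predicted dot px [383.39598411 216.31219971]
dot [382.9375 215.8125] 160.62808 228.87697 [ 0.49430545 -0.31125162  0.11759462] load [ 0.49223117 -0.31302097  0.11759462]
```

Run:
```python
from h import *
c=np.array([.6045,-.3498]); ex=np.array([.9505,-.3107]); ey=np.array([.3107,.9505])
t=c-ex*.1348-ey*.0023; print(t); rows(np.r_[t,.1195],162.0,10,0)
```

```text
[ 0.47565799 -0.31010379]
yaw0 [179.97   0.   161.24] d [ 0.1097 -0.04   -0.001 ] deg/row [ 0.    0.   -0.08]
[0, np.float64(-0.0389), np.float64(-0.0008), np.float64(0.0003), np.float64(0.0), np.float64(0.0), np.float64(-0.0008)],
[0, np.float64(-0.0389), np.float64(-0.0009), np.float64(0.0003), np.float64(0.0), np.float64(0.0), np.float64(-0.0008)],
[0, np.float64(-0.0389), np.float64(-0.001), np.float64(0.0003), np.float64(0.0), np.float64(0.0), np.float64(-0.0008)],
[0, np.float64(-0.0389), np.float64(-0.001), np.float64(0.0003), np.float64(0.0), np.float64(0.0), np.float64(-0.0008)],
[0, np.float64(-0.0389), np.float64(-0.0011), np.float64(0.0003), np.float64(0.0), np.float64(0.0), np.float64(-0.0008)],
[0, np.float64(-0.0389), np.float64(-0.0011), np.float64(0.0003), np.float64(0.0), np.float64(0.0), np.float64(-0.0008)],
[0, np.float64(-0.0389), np.float64(-0.0012), np.float64(0.0003), np.float64(0.0), np.float64(0.0), np.float64(-0.0008)],
[0, np.float64(-0.0389), np.float64(-0.0012), np.float64(0.0003), np.float64(0.0), np.float64(0.0), np.float64(-0.0008)],
[0, np.float64(-0.0389), np.float64(-0.0013), np.float64(0.0003), np.float64(0.0), np.float64(0.0), np.float64(-0.0008)],
[0, np.float64(-0.0389), np.float64(-0.0013), np.float64(0.0003), np.float64(0.0), np.float64(0.0), np.float64(-0.0008)],
```

Total: x −0.389, y −0.011, turn −0.008. I'm going in with a ramped speed.

Emit:
{"name": "move_arm", "arguments": {
  "plan": [
    [[0,-0.015,-0.001,0,0,0,-0.002],[0,-0.03,-0.001,0,0,0,-0.002],[0,-0.04,-0.001,0,0,0,-0.002],[0,-0.045,-0.001,0,0,0,-0.002],[0,-0.045,-0.001,0.001,0,0,0],[0,-0.045,-0.001,0.001,0,0,0],[0,-0.045,-0.001,0.001,0,0,0],[0,-0.045,-0.001,0,0,0,0]]
  ]
}}

```text
t: 16.8
position: [0.4544, -0.3025, 0.1195]
eef_rot: [180.0, 0.0, 161.9]
ft_force: [-0.0, 1.0, -4.0]
gripper_width: 0.017
grip_force: 59.0
```

Emit:
{"name": "move_arm", "arguments": {
  "plan": [
    [[0,-0.04,-0.001,0,0,0,0],[0,-0.026,-0.001,0,0,0,0],[0,-0.013,-0.001,0,0,0,0],[0,0,0,0,0,0,0],[0,0,0,0,0,0,0]]
  ]
}}

```text
t: 17.3
position: [0.4747, -0.3103, 0.1194]
eef_rot: [-180.0, -0.1, 161.9]
ft_force: [-0.2, 0.7, -4.1]
gripper_width: 0.017
grip_force: 59.0
```

```bash
cat > chk.py <<'E'
from h import *
import sys
z=float(sys.argv[1]); c=np.array([.6045,-.3498]); ex=np.array([.9505,-.3107]); ey=np.array([.3107,.9505])
s=observe(); print(s['position'].round(4),s['eef_rot'].round(2),s['ft_force'].round(1))
l=s['position'][:2]-c; print('tcp in bal mm',(l@ex*1e3).round(1),(l@ey*1e3).round(1))
im,h=big('top',8); g=cv2.GaussianBlur(im[...,0].astype(np.float32),(0,0),4); u=proj('top',np.r_[c,z]); i0,j0=int(u[1]*8),int(u[0]*8)
w=g[i0-22:i0+26,j0-22:j0+26]; i=np.unravel_index(w.argmin(),w.shape); d=np.array([j0-22+i[1],i0-22+i[0]])/8-.4375; D=onz('top',d,z)[:2]-c
print('dot bal mm',(D@ex*1e3).round(1),(D@ey*1e3).round(1),w.min(),np.median(w))
im,h=big('top'); H,S,V=[h[...,i] for i in range(3)]
br=((H>10)&(H<28)&(S>110)&(V>90)).astype('u1'); q,k=blob(br,(370,165,420,218)); r=rect('top',q,z); print(r,'rect bal mm',((r['c']-c)@ex*1e3).round(1),((r['c']-c)@ey*1e3).round(1))
E
python3 chk.py .1166
```

```text
[ 0.4747 -0.3103  0.1194] [-1.8000e+02 -7.0000e-02  1.6187e+02] [-0.2  0.7 -4.1]
tcp in bal mm -135.6 -2.8
dot bal mm -1.9 -0.5 162.68988 224.46346
{'c': array([ 0.5995, -0.3493]), 'e': (np.float64(0.0687), np.float64(-19.0)), 'f': (np.float64(0.0925), np.float64(-108.3))} rect bal mm -4.9 -1.1
```

```bash
cat > fr.py <<'E'
from prof import samp
from h import *
c=np.array([.6045,-.3498]); ex=np.array([.9505,-.3107]); ey=np.array([.3107,.9505])
g=np.mean([capture('top').astype(np.float32).mean(2) for _ in range(3)],0)
def P(f,zs=.172): return np.array(f,int)
for nm,rng,fix,sw in (('L',range(64,106,2),range(-30,61,10),0),('R',range(-106,-62,2),range(-30,61,10),0),('F',range(-82,-40,2),range(-40,41,10),1),('B',range(60,102,2),range(-50,51,10),1)):
    for fx in (list(fix)[:4],list(fix)[-4:]):
        pr=np.mean([samp(g,'top',[np.r_[c+(ex*a+ey*b if sw else ex*b+ey*a)/1e3,.172] for a in rng]) for b in fx],0).ravel()
        print(nm,fx[0],' '.join(f'{a}:{int(v)}' for a,v in zip(rng,pr)))
E
python3 fr.py
```

```text
L -30 64:126 66:128 68:135 70:147 72:162 74:177 76:195 78:212 80:225 82:231 84:230 86:224 88:211 90:193 92:179 94:176 96:186 98:201 100:213 102:214 104:201
L 30 64:147 66:147 68:147 70:149 72:155 74:166 76:183 78:201 80:217 82:227 84:227 86:221 88:205 90:185 92:170 94:165 96:171 98:179 100:183 102:177 104:162
R -30 -106:56 -104:56 -102:55 -100:56 -98:57 -96:61 -94:66 -92:78 -90:92 -88:108 -86:121 -84:131 -82:134 -80:131 -78:124 -76:113 -74:103 -72:96 -70:93 -68:95 -66:101 -64:113
R 30 -106:38 -104:37 -102:35 -100:35 -98:37 -96:46 -94:66 -92:98 -90:133 -88:170 -86:199 -84:218 -82:223 -80:215 -78:197 -76:172 -74:147 -72:125 -70:112 -68:106 -66:107 -64:115
F -40 -82:65 -80:65 -78:66 -76:68 -74:69 -72:70 -70:70 -68:71 -66:73 -64:75 -62:77 -60:78 -58:80 -56:81 -54:82 -52:81 -50:82 -48:84 -46:90 -44:98 -42:108
F 10 -82:200 -80:200 -78:205 -76:211 -74:213 -72:205 -70:192 -68:180 -66:176 -64:183 -62:198 -60:212 -58:220 -56:220 -54:213 -52:199 -50:184 -48:172 -46:166 -44:163 -42:161
B -50 60:103 62:95 64:91 66:93 68:104 70:124 72:152 74:181 76:204 78:218 80:218 82:205 84:181 86:148 88:115 90:83 92:60 94:46 96:41 98:39 100:38
B 20 60:105 62:96 64:92 66:94 68:106 70:127 72:156 74:185 76:208 78:220 80:220 82:208 84:183 86:150 88:116 90:85 92:62 94:47 96:41 98:39 100:39
```

The shield frame is centred at about (+2, +0.5) mm from my estimate and its yaw agrees, so I'm nudging forward by 3.7 mm and then lowering.

Emit:
{"name": "move_arm", "arguments": {
  "plan": [
    [[0,-0.006,0.001,0,0,0,0],[0,-0.006,0.002,0,0,0,0],[0,0,0,0.015,0,0,0],[0,0,0,0.02,0,0,0],[0,0,0,0.012,0,0,0],[0,0,0,0.01,0,0,0],[0,0,0,0.01,0,0,0],[0,0,0,0,0,0,0]]
  ]
}}

```text
t: 18.35
position: [0.4794, -0.3107, 0.0993]
eef_rot: [180.0, 0.0, 161.9]
ft_force: [-0.5, 1.0, -1.7]
gripper_width: 0.0169
grip_force: 59.2
```

```bash
python3 chk.py .1005
```

```text
[ 0.4794 -0.3107  0.0993] [1.7999e+02 2.0000e-02 1.6188e+02] [-0.5  1.  -1.7]
tcp in bal mm -131.1 -1.7
dot bal mm 2.7 0.0 161.97784 224.16483
{'c': array([ 0.6034, -0.3498]), 'e': (np.float64(0.0696), np.float64(-19.2)), 'f': (np.float64(0.0935), np.float64(-108.4))} rect bal mm -1.0 -0.3
```

The plate now rests on the ribs (the weight is off the wrist) and the dot is about 1 mm from target. I'm lowering a little more and drawing out.

Emit:
{"name": "move_arm", "arguments": {
  "plan": [
    [[0,0,0,0.012,0,0,0],[0,0,0,0.01,0,0,0],[0,0,0,0,0,0,0],[0,0.03,0,0,0,0,0],[0,0.05,0,0,0,0,0],[0,0.06,0,0,0,0,0],[0,0.06,0,0,0,0,0],[0,0.06,0,0,0,0,0]]
  ]
}}

```text
t: 19.25
position: [0.4037, -0.286, 0.0931]
eef_rot: [180.0, -0.0, 161.9]
ft_force: [0.4, 0.5, -2.8]
gripper_width: 0.0169
grip_force: 59.2
```

Emit:
{"name": "move_arm", "arguments": {
  "plan": [
    [[0,0.06,0,0,0,0,0],[0,0.06,0,0,0,0,0],[0,0.05,0,0,0,0,0],[0,0.02,0,0,0,0,0],[0,0,0,0,0,0,0],[0,0,0,0,0,0,0]]
  ]
}}

```text
t: 19.85
position: [0.352, -0.269, 0.093]
eef_rot: [180.0, 0.1, 161.9]
ft_force: [0.3, -0.6, -1.3]
gripper_width: 0.017
grip_force: 59.2
```

```bash
python3 chk.py .1005
python3 - <<'E'
from h import *
A=capture('top')[160:225,355:425]; B=capture('scene')[224:304,112:202]
cv2.imwrite('pics/fin.png',np.hstack([cv2.resize(A,(430,400),interpolation=cv2.INTER_CUBIC),cv2.resize(B,(370,400),interpolation=cv2.INTER_CUBIC)])[:,:,::-1])
th=[.435,.29+.0]; s=observe(); print(s['joint_positions'].round(1))
E
```

```text
[ 0.352 -0.269  0.093] [1.7999e+02 1.0000e-01 1.6189e+02] [ 0.3 -0.6 -1.3]
tcp in bal mm -265.1 -1.7
dot bal mm 2.7 0.0 160.731 223.8851
{'c': array([ 0.6061, -0.3497]), 'e': (np.float64(0.0645), np.float64(-19.2)), 'f': (np.float64(0.0909), np.float64(-108.4))} rect bal mm 1.5 0.6
[ 41.5  43.8 -16.2 127.3  48.4  14.9  54.2]
```

View pics/fin.png

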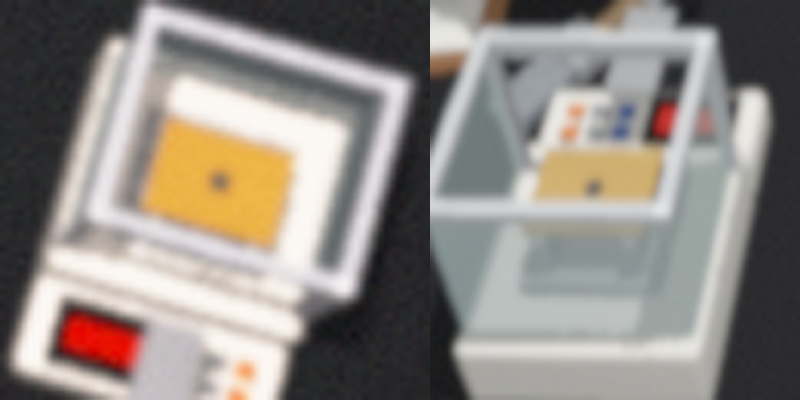

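The last picture shows the brass plate square on the pan inside the shield (dot at top (390,189)), with the blade fully out over the keypad. I'm returning the lifter to the mat.

Emit:
{"name": "move_arm", "arguments": {
  "plan": [
    [[0,0,0,-0.05,0,0,0],[0,0,0.02,-0.06,0,0,0],[0,0,0.06,-0.03,0,0,0],[0,0,0.09,0,0,0,0],[0,0,0.1,0,0,0,0],[0,0,0.1,0,0,0,0],[0,0,0.1,0,0,0,0],[0,0,0.1,0,0,0,0]]
  ]
}}

```text
t: 20.85
position: [0.4047, -0.105, 0.1349]
eef_rot: [180.0, 0.0, 161.9]
ft_force: [0.4, -0.1, -2.2]
gripper_width: 0.017
grip_force: 59.3
```

Emit:
{"name": "move_arm", "arguments": {
  "plan": [
    [[0,0,0.1,0,0,0,0],[0,0,0.07,0,0,0,0],[0,0,0.03,0,0,0,0],[0,0,0,0,0,0,0],[0,0,0,0,0,0,0]]
  ]
}}

```text
t: 21.35
position: [0.4221, -0.0505, 0.1348]
eef_rot: [-179.9, -0.0, 161.8]
ft_force: [-0.4, -0.3, -2.5]
gripper_width: 0.0168
grip_force: 59.3
```

Run:
```python
from h import *
print(observe()['position'],observe()['joint_positions'].round(0))
rows([.441,.294,.10],86.3,13,0)
```

```text
[ 0.42208423 -0.05052597  0.1347697 ] [ 12.  38. -18. 129.  38.  19.  33.]
yaw0 [-1.7992e+02 -4.0000e-02  1.6179e+02] d [ 0.0189  0.3445 -0.0348] deg/row [-0.01  0.    5.81]
[0, np.float64(0.023), np.float64(0.0854), np.float64(0.0088), np.float64(-0.0001), np.float64(0.0), np.float64(0.0645)],
[0, np.float64(0.0315), np.float64(0.0827), np.float64(0.0088), np.float64(-0.0001), np.float64(0.0), np.float64(0.0645)],
[0, np.float64(0.0397), np.float64(0.0791), np.float64(0.0088), np.float64(-0.0001), np.float64(0.0), np.float64(0.0645)],
[0, np.float64(0.0475), np.float64(0.0746), np.float64(0.0088), np.float64(-0.0001), np.float64(0.0), np.float64(0.0645)],
[0, np.float64(0.0548), np.float64(0.0694), np.float64(0.0089), np.float64(-0.0001), np.float64(0.0), np.float64(0.0645)],
[0, np.float64(0.0616), np.float64(0.0635), np.float64(0.0089), np.float64(-0.0001), np.float64(0.0), np.float64(0.0645)],
[0, np.float64(0.0677), np.float64(0.057), np.float64(0.0089), np.float64(-0.0001), np.float64(0.0), np.float64(0.0645)],
[0, np.float64(0.0731), np.float64(0.0498), np.float64(0.0089), np.float64(-0.0001), np.float64(0.0), np.float64(0.0645)],
[0, np.float64(0.0778), np.float64(0.0422), np.float64(0.0089), np.float64(-0.0001), np.float64(0.0), np.float64(0.0645)],
[0, np.float64(0.0816), np.float64(0.0341), np.float64(0.0089), np.float64(-0.0001), np.float64(0.0), np.float64(0.0645)],
[0, np.float64(0.0847), np.float64(0.0257), np.float64(0.0089), np.float64(-0.0001), np.float64(0.0), np.float64(0.0645)],
[0, np.float64(0.0868), np.float64(0.017), np.float64(0.0089), np.float64(-0.0001), np.float64(0.0), np.float64(0.0645)],
[0, np.float64(0.0881), np.float64(0.0081), np.float64(0.0089), np.float64(-0.0001), np.float64(0.0), np.float64(0.0645)],
```

Emit:
{"name": "move_arm", "arguments": {
  "plan": [
    [[0,0.023,0.085,0.009,0,0,0.064],[0,0.032,0.083,0.009,0,0,0.065],[0,0.04,0.079,0.009,0,0,0.065],[0,0.048,0.075,0.009,0,0,0.064],[0,0.055,0.069,0.009,0,0,0.065],[0,0.062,0.063,0.009,0,0,0.064],[0,0.068,0.057,0.009,0,0,0.065],[0,0.073,0.05,0.009,0,0,0.064]]
  ]
}}

```text
t: 22.15
position: [0.4336, 0.1621, 0.1131]
eef_rot: [-179.9, 0.1, 115.0]
ft_force: [1.5, -0.4, -1.5]
gripper_width: 0.017
grip_force: 59.4
```

Emit:
{"name": "move_arm", "arguments": {
  "plan": [
    [[0,0.078,0.042,0.009,0,0,0.065],[0,0.082,0.034,0.009,0,0,0.064],[0,0.085,0.026,0.009,0,0,0.065],[0,0.087,0.017,0.009,0,0,0.064],[0,0.088,0.008,0.009,0,0,0.065],[0,0,0,0,0,0,0],[0,0,0,0,0,0,0]]
  ]
}}

```text
t: 22.85
position: [0.4406, 0.2944, 0.0995]
eef_rot: [-180.0, 0.1, 86.4]
ft_force: [-0.3, -1.1, -2.3]
gripper_width: 0.0166
grip_force: 59.3
```

Emit:
{"name": "move_arm", "arguments": {
  "plan": [
    [[0,0,0,0.07,0,0,0],[0,0,0,0.09,0,0,0],[0,0,0,0.07,0,0,0],[0,0,0,0.03,0,0,0],[0,0,0,0.012,0,0,0],[0,0,0,0.006,0,0,0],[0,0,0,0,0,0,0]]
  ]
}}

```text
t: 23.55
position: [0.441, 0.2957, 0.017]
eef_rot: [179.9, -0.0, 86.3]
ft_force: [0.2, -0.2, -1.5]
gripper_width: 0.0167
grip_force: 59.4
```

Emit:
{"name": "move_arm", "arguments": {
  "plan": [
    [[0,0,0,0.006,0,0,0],[0,0,0,0,0,0,0],[0.1,0,0,0,0,0,0],[0.2,0,0,0,0,0,0],[0.4,0,0,0,0,0,0],[0.45,0,0,0,0,0,0],[0.45,0,0,-0.03,0,0,0],[0.45,0,0,-0.1,0,0,0]]
  ]
}}

```text
t: 24.35
position: [0.4391, 0.295, 0.0526]
eef_rot: [-179.8, 0.2, 86.4]
ft_force: [0.0, -0.9, -0.0]
gripper_width: 0.0385
grip_force: 0.0
```

Emit:
{"name": "move_arm", "arguments": {
  "plan": [
    [[0.45,0,0,-0.15,0,0,0],[0.45,0.05,0,-0.15,0,0,0],[0.45,0.1,0,-0.12,0,0,0],[0.45,0.1,0,0,0,0,0],[0.45,0.08,0,0,0,0,0],[0.45,0,0,0,0,0,0],[0.45,0,0,0,0,0,0]]
  ]
}}

```text
t: 25.05
position: [0.4463, 0.3943, 0.1799]
eef_rot: [-180.0, 0.0, 86.4]
ft_force: [-0.5, -0.3, 1.0]
gripper_width: 0.0384
grip_force: 0.0
```

```bash
python3 chk.py .1005
python3 - <<'E'
from h import *
s=observe(); print(s['position'],s['ft_force'])
n='scene'; im,h=big(n); H,S,V=[h[...,i] for i in range(3)]
c,k=blob(((H>108)&(H<128)&(S>130)&(V>60)).astype('u1'),(300,180,345,220)); print('handle',k.min(0),k.max(0))
c,k=blob(((S<60)&(V>100)).astype('u1'),(270,190,318,222)); print('blade',c.round(1))
im,h=big('top'); H,S,V=[h[...,i] for i in range(3)]
c,k=blob(((S<60)&(V>100)).astype('u1'),(225,218,290,254)); print('top silver',c.round(1),rect('top',c,.006))
print('spare',rect('top',blob(((S<60)&(V>130)).astype('u1'),(236,180,268,212))[0],.0505))
E
```

```text
[0.4463 0.3943 0.1799] [-1.7999e+02  4.0000e-02  8.6410e+01] [-0.5 -0.3  1. ]
tcp in bal mm -381.6 658.1
dot bal mm 2.7 0.0 158.0339 224.0734
{'c': array([ 0.6062, -0.3495]), 'e': (np.float64(0.0645), np.float64(-19.1)), 'f': (np.float64(0.0912), np.float64(-108.4))} rect bal mm 1.5 0.8
[0.44682333 0.39275141 0.17962335] [-0.18470171 -0.27462308 -0.97388837]
handle [314.125 204.125] [330.375 212.125]
blade [[280.9 213. ]
 [312.6 205.3]
 [314.8 214.4]
 [283.1 222. ]]
top silver [[247.6 239.2]
 [248.1 229.3]
 [276.7 230.6]
 [276.2 240.5]] {'c': array([0.4339, 0.1869]), 'e': (np.float64(0.043), np.float64(-2.9)), 'f': (np.float64(0.1235), np.float64(-93.6))}
spare {'c': array([0.5991, 0.2273]), 'e': (np.float64(0.0936), np.float64(-75.3)), 'f': (np.float64(0.0831), np.float64(-165.3))}
```

The lifter lies flat on the mat where it lay before, the brass plate hasn't shifted on the pan, the steel plate hasn't moved, and the arm is clear.

```bash
python3 -c "
from bench import *
print(sign_off())"
```

```text
the job is handed in; nothing more can be done
None
```

The job is handed in: the brass plate sits square on the pan, within about 3 mm of its measured middle, the lifter lies flat on the blue mat, and the arm stands clear, at about 25 s of the 72 s allowed.

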